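# Slide the peg dish onto the cork mat

## Task

In the violin workshop, slide the round wooden dish of tuning pegs across the bench until the whole dish stands on the round cork mat. Push it along the bench top without lifting or tipping it, and leave the square wooden tray where it is.

Things in the scene. Friction and masses are not known exactly. Their poses are not given: they have to be found in the camera images.
- dish: The loose round open dish of pale turned wood, holding a few dark violin tuning pegs that stay in it. Outside diameter 120 mm, straight upright wall 6 mm thick, flat underside, 38 mm high, about 0.3 to 0.6 kg. It stands on the bench and slides on it with ordinary friction, stopping as soon as it is no longer pushed. Origin: centre of the underside; z is up. It may start on the left or on the right of the mat; nothing stands between it and the mat.
- mat: The round cork mat, 160 mm in diameter with a thin dark rim, let into the wooden bench top so that it is flush with it (no edge to climb). It is fixed. Origin: its centre, at the height of the bench top; z is up.
- tray: A loose square open tray of the same pale wood, 100 by 100 mm and 38 mm high, holding small violin bridges; a bystander, on the other side of the mat from the dish. Origin: centre of the underside; its x and y axes run along its sides, z is up.
There are look-alikes about, which are no part of the job. What is shaped like the dish but pink is not meant.

How it is judged (in metres and radians):
At the end, for the whole second after the job is handed in: The dish stands flat and at rest, wholly on the mat (its centre within 20 mm of the mat's centre), and the square tray is within 20 mm of where it started (horizontal distance between dish and mat below 0.02 m and height (world z) of dish below 0.005 m and angle between dish's own z axis and vertical below 0.1 rad and linear speed of dish below 0.01 m/s and distance of tray from where it was at the start of the episode below 0.02 m); the robot touches nothing.
It fails at once if the dish is lifted off the bench (by more than 12 mm) (height (world z) of dish above 0.012 m).
It fails at once if the dish is tipped (by more than about 15 degrees) (angle between dish's own z axis and vertical above 0.26 rad).
It fails at once if the square tray is pushed away (by more than 20 mm) (distance of tray from where it was at the start of the episode above 0.02 m).
It also fails if it takes over 32 s, if anything falls off the work surface, if the arm or the gripper's body presses on something with over 40 N, if the wrist force passes 120 N, or if a joint passes its speed limit or range.

## Robot

A 6-joint arm with a two-finger parallel gripper is mounted at the origin on the work surface. World frame = base frame: x ahead of the robot, y to its left, z up, the work surface at z = 0. Lengths are in m, angles in degrees, forces in N, time in s.
With the tool pointing down it reaches from about 0.35 to 0.875 m from the base axis. Payload 4.2 kg.
Tool frame: the origin (TCP) lies at the very end of the fingers, on their centre line; the grasp point (between the pads) lies 19 mm behind it; z points along the fingers, y is the line along which they close (so a half turn about z gives the same grasp; the last joint's range is limited). The gripper opens to 87 mm and grips with 3 to 60 N. Pads are 19 mm wide; open, the fingers measure 117 mm over their backs; the gripper's body (75 mm by 190 mm) begins 51 mm behind the grasp point.
Start: joints at [85.061, 22.042, 0.453, 0, -68.411, -14.817], TCP at [0.211, 0.588, 0.223] pointing down, gripper open.
Joint ranges: [-179.83, 179.83], [-69.29, 118.12], [-61.27, 80.66], [-181.25, 117.63], [-171.15, -9.14], [-177.46, 177.46]. Speed limits (degrees/s): [159.86, 159.86, 180, 180, 180, 180].

## Interface

Orientations are given as a 3x3 rotation matrix whose columns are the frame's x, y, z axes.
In Python, from station import sense, cams, r gives the robot as it stands. The module is installed in compiled form; this text tells all that it offers.
- The arm moves only by the tool step_arm, never from a script. Its argument "targets" is text: rows parted by semicolons, each of 4 numbers parted by spaces: the shift along the tool's x, y, z in cm, then the turn about the tool's z in degrees. In form: x y z turn; .... A call has 1 to 12 rows; each row shifts and turns the commanded pose from where the row before left it, along the tool's axes as they then stand; what a row does not reach is not made up. A row lasts 1/12 s, in which the tool goes at most 41.7 mm and 7.16 degrees, less where a joint would pass 70% of its speed; a pose out of reach is approached as far as the arm can. A call with a gripper value outside its range is refused whole. "claw" is the finger opening in cm, from 0 to 8.7, set as the call begins (left out, the last holds). The fingers move at their own pace and stop on an object; the grip force is fixed at half the most. Time passes only in rows, so rows that do not move let the fingers close. It gives the time, the measured TCP pose, the force, the opening and the grip force at its end, in the units of the state.
- sense(): the state, without advancing time (a new reading comes with each control period).
- cams.capture(name): name is "scene" or "side" or "wrist"; returns a dict with "frame" (420x560x3 uint8, blue, green, red), "vertical_fov" (degrees; the focal length in pixels is half the picture's height over the tangent of half this angle, whatever the lens; pixels are square), "cx", "cy" (the principal point, pixels), "eye" and "rotation" of the camera in the world; the wrist camera has in their place "tool_from_camera" (4x4, takes a point from camera to tool coordinates, whose origin is the TCP and whose axes are the flange's). Camera axes: x right, y down, z forward; pixel columns grow to the right and rows downward; lengths in m; the calibration is good to about 2 mm. A picture is of the moment at which its call begins: read the wrist's pose just before it. There is no depth.
- r.finish_job(): hands the job in; it is judged then, once.
The state is a dict: "time_s": time; "joints": joint angles; "joint_velocities": joint speeds; "effort": joint torques, N m; "tcp_pos": TCP position; "ee_rot": TCP orientation; "wrist_force": force on the tool from outside, world axes, zero at the start; "moment": the same for the moment, N m; "gripper_width": opening from 0.0 (shut) to 1.0 (fully open); "gripper_force": force on a finger pad.
Only numpy, scipy, OpenCV 4.12 (cv2) and the standard library are available. Lean on these libraries where they do the work, as an engineer would, in place of code of your own. Each camera call takes 0.05 s, during which the arm holds its last target. There are 200 camera calls.

## Working session

There is one attempt and no reset: what is moved stays moved. The work goes in short steps, Python scripts to look and compute and a tool call to move; the robot and the scene stay as the last step left them, time stands still between calls to the robot, and variables do not carry over. Pictures are saved under pics/ and viewed, at most 10 in all, crops included, and the job is handed in when it is done.

Besides the shell and the picture viewer there is one more tool, called after ">>>" by a JSON object that holds its "api" and its "payload", one argument or row to a line. step_arm: Moves the arm, as the interface text tells. Its arguments: {"type":"object","properties":{"targets":{"type":"string"},"claw":{"type":"number"}},"required":["targets"]}

```bash
mkdir -p pics; cat > h.py <<'E'
import numpy as np, cv2
from station import sense, cams, r
def cap(n):
    s=sense(); c=cams.capture(n)
    if n=='wrist':
        T=np.array(c['tool_from_camera']); R=np.array(s['ee_rot'])
        c['eye']=R@T[:3,3]+np.array(s['tcp_pos']); c['rotation']=R@T[:3,:3]
    return c
def ray(c,u,v,z=0.):
    h=c['frame'].shape[0]; f=h/2/np.tan(np.radians(c['vertical_fov'])/2)
    d=np.array(c['rotation'])@np.array([(u-c['cx'])/f,(v-c['cy'])/f,1]); e=np.array(c['eye'])
    return e+d*(z-e[2])/d[2]
E
python3 - <<'E'
from h import *
s=sense(); print(s['time_s'],s['tcp_pos'],np.round(s['ee_rot'],3),s['gripper_width'])
for n in('scene','side'):
    c=cap(n); cv2.imwrite(f'pics/{n}1.png',c['frame']); print(n,np.round(c['eye'],3),c['vertical_fov'],np.round(c['rotation'],3).tolist())
E
```

```text
0.0 [0.21104745 0.58761676 0.22148803] [[ 0.941 -0.338 -0.001]
 [-0.338 -0.941 -0.002]
 [ 0.     0.002 -1.   ]] 1.002656374821406
scene [ 1.375 -0.559  0.693] 48.7172500665575 [[0.468, 0.491, -0.735], [0.884, -0.263, 0.387], [-0.003, -0.83, -0.557]]
side [0.157 0.508 0.518] 56.83695094781108 [[-0.864, -0.271, 0.424], [-0.503, 0.494, -0.709], [-0.017, -0.826, -0.563]]
```

View pics/scene1.png

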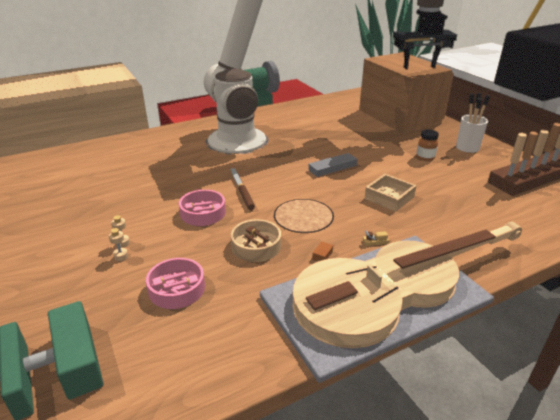

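View pics/side1.png

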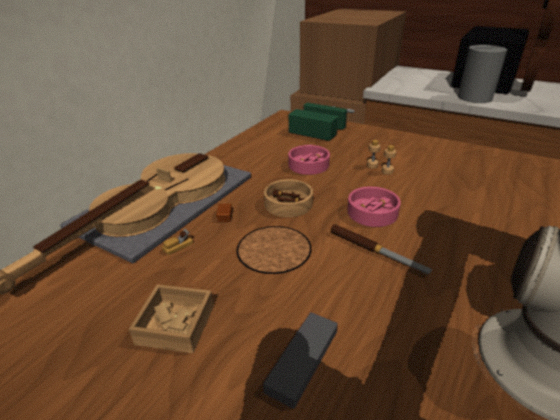

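The scene view shows the dish at about (256,240), the mat at (304,215) and the tray at (390,192). The side view shows the dish at (289,198), the mat at (274,248) and the tray at (173,318).

```bash
python3 - <<'E'
from h import *
for n,pts in(('scene',dict(mat=(304,215,0),dish=(256,235,.038),tray=(391,188,.038),choc=(323,251,0.01),pinkA=(202,203,.038),pinkB=(176,277,.038),knife=(245,195,.01),bridge=(375,238,.01))),('side',dict(mat=(274,248.5,0),dish=(289,192,.038),tray=(173,310,.038),choc=(225,213,.01),pinkA=(374,200,.038),pinkB=(309,155,.038),knife=(350,237,.01),bridge=(180,242,.01)))):
    c=cap(n)
    for k,p in pts.items(): print(n,k,np.round(ray(c,*p),3))
E
```

```text
scene mat [ 0.509 -0.026  0.   ]
scene dish [ 0.575 -0.197  0.038]
scene tray [0.556 0.221 0.038]
scene choc [ 0.672 -0.071  0.01 ]
scene pinkA [ 0.383 -0.261  0.038]
scene pinkB [ 0.629 -0.409  0.038]
scene knife [ 0.359 -0.129  0.01 ]
scene bridge [0.688 0.068 0.01 ]
side mat [ 0.507 -0.029  0.   ]
side dish [ 0.563 -0.192  0.038]
side tray [0.542 0.226 0.038]
side choc [ 0.671 -0.076  0.01 ]
side pinkA [ 0.371 -0.255  0.038]
side pinkB [ 0.615 -0.399  0.038]
side knife [ 0.378 -0.132  0.01 ]
side bridge [0.687 0.06  0.01 ]
```

>>> {"api": "step_arm", "payload": {
  "targets": "2.72 2.82 0 0;2.72 2.82 0 0;2.72 2.82 0 0;2.72 2.82 0 0;2.72 2.82 0 0;2.72 2.82 0 0;2.72 2.82 0 0;2.72 2.82 0 0;2.72 2.82 0 0;2.72 2.82 0 0;2.72 2.82 0 0;2.72 2.82 0 0",
  "claw": 8.7
}}

```text
time_s: 1.2
tcp_pos: [0.4042, 0.1575, 0.2228]
ee_rot: [[0.941, -0.337, 0.0], [-0.337, -0.941, 0.0], [0.0, -0.001, -1.0]]
wrist_force: [0.8, 1.2, -0.8]
gripper_width: 0.997
gripper_force: 0.0
```

>>> {"api": "step_arm", "payload": {
  "targets": "2.72 2.82 0 0;2.72 2.82 0 0;2.72 2.82 0 0;2.72 2.82 0 0;2.72 2.82 0 0;2.72 2.82 0 0;2.72 2.82 0 0;2.72 2.82 0 0;2.72 2.82 0 0;2.72 2.82 0 0;2.72 2.82 0 0;2.72 2.82 0 0"
}}

```text
time_s: 2.2
tcp_pos: [0.5971, -0.2714, 0.2222]
ee_rot: [[0.941, -0.338, -0.0], [-0.338, -0.941, 0.0], [-0.001, -0.0, -1.0]]
wrist_force: [0.5, 0.6, 0.6]
gripper_width: 1.005
gripper_force: 0.0
```

>>> {"api": "step_arm", "payload": {
  "targets": "0 0 0 7.1;0 0 0 7.1;0 0 0 7.1;0 0 0 7.1;0 0 0 7.1;0 0 0 7.1;0 0 0 7.1;0 0 0 0;0 0 0 0"
}}

```text
time_s: 2.95
tcp_pos: [0.5967, -0.2693, 0.2223]
ee_rot: [[0.354, -0.935, -0.0], [-0.935, -0.354, 0.0], [-0.0, 0.0, -1.0]]
wrist_force: [0.0, 0.2, 0.2]
gripper_width: 1.003
gripper_force: 0.0
```

```bash
python3 - <<'E'
from h import *
s=sense(); print(s['time_s'],s['tcp_pos'],np.round(s['ee_rot'],3).tolist(),s['joints'])
c=cap('wrist'); cv2.imwrite('pics/w1.png',c['frame'])
c=cap('scene'); cv2.imwrite('pics/s2.png',c['frame'][80:380,100:420])
E
```

```text
2.95 [ 0.59672641 -0.26934642  0.2222992 ] [[0.354, -0.935, -0.0], [-0.935, -0.354, 0.0], [-0.0, 0.0, -1.0]] [-1.01690519e+01  2.49802032e+01  5.03652019e+00 -7.67835457e-03
 -7.00844260e+01  3.08970771e+01]
```

View pics/w1.png

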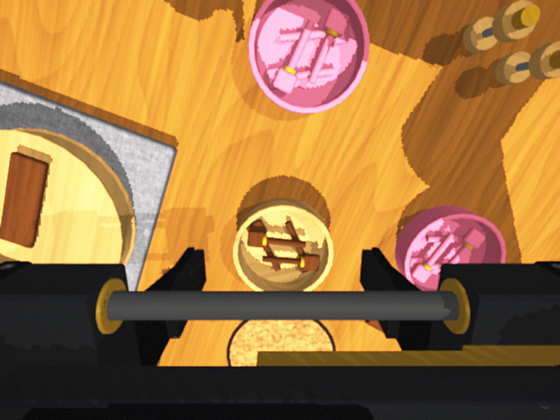

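The wrist view shows the dish rim centred near (283,246), spanning columns 233–333. Part of the mat is at (281,350), and the pink dishes are at (310,50) and (450,248).

```bash
python3 - <<'E'
from h import *
s=sense()
c=cap('wrist'); R=np.array(s['ee_rot']);t=np.array(s['tcp_pos'])
for k,p in dict(dish=(283,246,.038),L=(233,246,.038),Rr=(333,246,.038),T=(283,199,.038),B=(283,294,.038),matL=(228,350,0),matR=(335,350,0),pinkB=(310,50,.038)).items():
    w=ray(c,*p); print(k,np.round(w,3),'tool cm',np.round(R.T@(w-t)*100,1))
E
```

```text
dish [ 0.573 -0.207  0.038] tool cm [-6.7  0.  18.4]
L [ 0.628 -0.186  0.038] tool cm [-6.7 -5.8 18.4]
Rr [ 0.518 -0.227  0.038] tool cm [-6.7  5.9 18.4]
T [ 0.593 -0.26   0.038] tool cm [-1.   0.  18.4]
B [ 0.55  -0.147  0.038] tool cm [-13.1   0.   18.4]
matL [ 0.584 -0.011 -0.   ] tool cm [-24.6  -7.9  22.2]
matR [ 0.439 -0.066  0.   ] tool cm [-24.6   7.6  22.2]
pinkB [ 0.622 -0.41   0.038] tool cm [14.1  2.7 18.4]
```

View pics/s2.png

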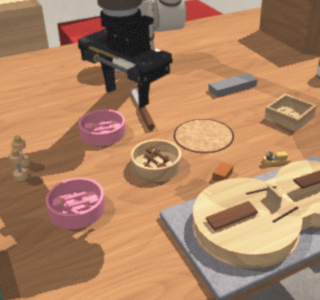

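>>> {"api": "step_arm", "payload": {
  "targets": "1 0 3.5 0;0 0 3.5 0;0 0 3.5 0;0 0 3.5 0;0 0 3.5 0;0 0 2.5 0;0 0 1 0;0 0 0 0"
}}

```text
time_s: 3.77
tcp_pos: [0.5985, -0.2783, 0.0095]
ee_rot: [[0.352, -0.936, -0.006], [-0.936, -0.352, 0.001], [-0.003, 0.005, -1.0]]
wrist_force: [-0.4, -0.7, 0.9]
gripper_width: 0.998
gripper_force: 0.0
```

>>> {"api": "step_arm", "payload": {
  "targets": "-0.6 0 0 0;-0.8 0 0 0;-0.8 0 0 0;-0.8 0 0 0;-0.8 0 0 0;-0.8 0 0 0;-0.8 0 0 0;-0.8 0 0 0;-0.8 0 0 0;-0.8 0 0 0;-0.4 0 0 0;0 0 0 0"
}}

```text
time_s: 4.77
tcp_pos: [0.5725, -0.2012, 0.0135]
ee_rot: [[0.352, -0.936, 0.003], [-0.936, -0.352, -0.0], [0.001, -0.002, -1.0]]
wrist_force: [2.2, -0.8, 1.8]
gripper_width: 0.999
gripper_force: 1.6
```

```bash
python3 - <<'E'
from h import *
c=cap('scene'); cv2.imwrite('pics/s3.png',c['frame'][80:380,100:420])
c=cap('side'); cv2.imwrite('pics/d3.png',c['frame'])
E
```

```text
(no output)
```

View pics/d3.png

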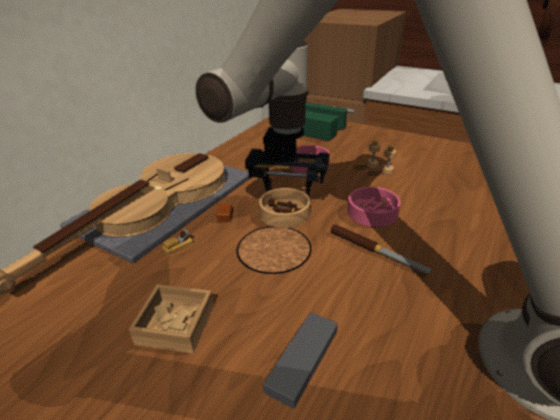

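The dish has started sliding straight, with its rim centre at about (285,201). The mat at (274,248) lies dead ahead.

>>> {"api": "step_arm", "payload": {
  "targets": "-0.6 0 0 0;-1 0 0 0;-1 0 0 0;-1 0 0 0;-1 0 0 0;-1 0 0 0;-1 0 0 0;-1 0 0 0;-1 0 0 0;-1 0 0 0;-0.6 0 0 0;0 0 0 0"
}}

```text
time_s: 5.87
tcp_pos: [0.5347, -0.1056, 0.0122]
ee_rot: [[0.351, -0.936, -0.002], [-0.936, -0.351, 0.0], [-0.001, 0.001, -1.0]]
wrist_force: [1.3, -1.3, 0.8]
gripper_width: 1.0
gripper_force: 0.5
```

```bash
python3 - <<'E'
from h import *
c=cap('scene'); a=cv2.resize(c['frame'][140:300,200:400],None,fx=4,fy=3.75); cv2.imwrite('pics/s4.png',cv2.resize(c['frame'][150:290,210:396],None,fx=4,fy=4))
c=cap('side'); cv2.imwrite('pics/d4.png',cv2.resize(c['frame'][150:300,180:380],None,fx=4,fy=4))
E
```

```text
(no output)
```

View pics/d4.png

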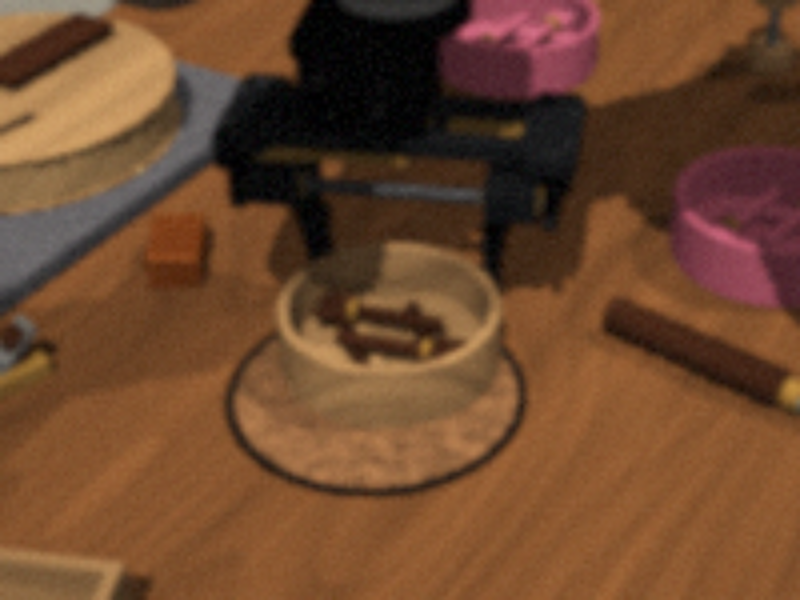

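View pics/s4.png

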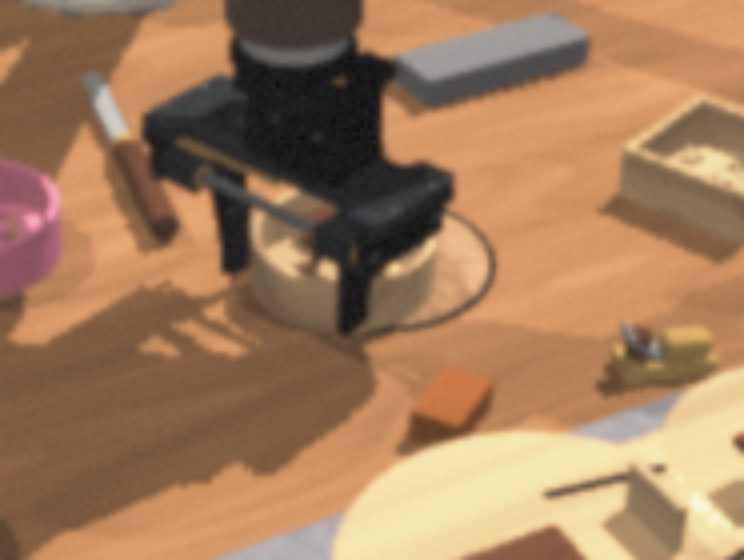

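The side crop shows the dish rim centre at about (389,308), which is (277,227) in the full image, and the mat centre at (376,397), or (274,249). In the scene crop the dish is short of centre, the two fingers are behind it and the tray has not moved.

```bash
python3 - <<'E'
from h import *
s=sense(); R=np.array(s['ee_rot']);t=np.array(s['tcp_pos'])
c=cap('side')
for k,p in dict(dish=(277.2,226.5,.038),dT=(277.2,210.7,.038),dB=(277.2,244.5,.038),mat=(274,248.5,0),mB=(274,273,0),mL=(236.7,248.5,0),mR=(311.5,248.5,0)).items():
    w=ray(c,*p); print(k,np.round(w,3),np.round(R.T@(w-t)*100,1))
E
```

```text
dish [ 0.514 -0.056  0.038] [-5.4  0.2 -2.6]
dT [ 0.545 -0.108  0.038] [ 0.6 -0.9 -2.6]
dB [ 0.482 -0.004  0.038] [-11.4   1.3  -2.6]
mat [ 0.507 -0.029  0.   ] [-8.2 -0.1  1.2]
mB [0.467 0.035 0.   ] [-15.6   1.4   1.2]
mL [0.576 0.009 0.   ] [-9.3 -7.9  1.2]
mR [ 0.437 -0.068  0.   ] [-7.   7.7  1.2]
```

>>> {"api": "step_arm", "payload": {
  "targets": "-0.5 0 0 0;-0.6 0 0 0;-0.6 0 0 0;-0.6 0 0 0;-0.5 0 0 0;-0.2 0 0 0;0 0 0 0;0.5 0 0 0;1.5 0 0 0;3 0 0 0;3 0 0 0"
}}

```text
time_s: 6.93
tcp_pos: [0.5541, -0.1537, 0.013]
ee_rot: [[0.353, -0.936, 0.001], [-0.936, -0.353, 0.0], [0.0, -0.001, -1.0]]
wrist_force: [0.2, 0.5, -0.3]
gripper_width: 1.0
gripper_force: 0.0
```

>>> {"api": "step_arm", "payload": {
  "targets": "0 0 -3 0;0 0 -3.5 0;0 0 -3.5 0;1 0 -3.5 0;3 0 0 0;3 0 0 0;0 0 0 0;0 0 0 0"
}}

```text
time_s: 7.6
tcp_pos: [0.5778, -0.2202, 0.1473]
ee_rot: [[0.348, -0.937, -0.0], [-0.937, -0.348, 0.0], [-0.0, -0.0, -1.0]]
wrist_force: [0.2, 0.8, -0.7]
gripper_width: 1.003
gripper_force: 0.0
```

```bash
python3 - <<'E'
from h import *
c=cap('side'); cv2.imwrite('pics/d5.png',cv2.resize(c['frame'][180:330,180:380],None,fx=4,fy=4))
c=cap('scene'); cv2.imwrite('pics/s5.png',cv2.resize(c['frame'][150:290,210:396],None,fx=4,fy=4))
E
```

```text
(no output)
```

View pics/d5.png

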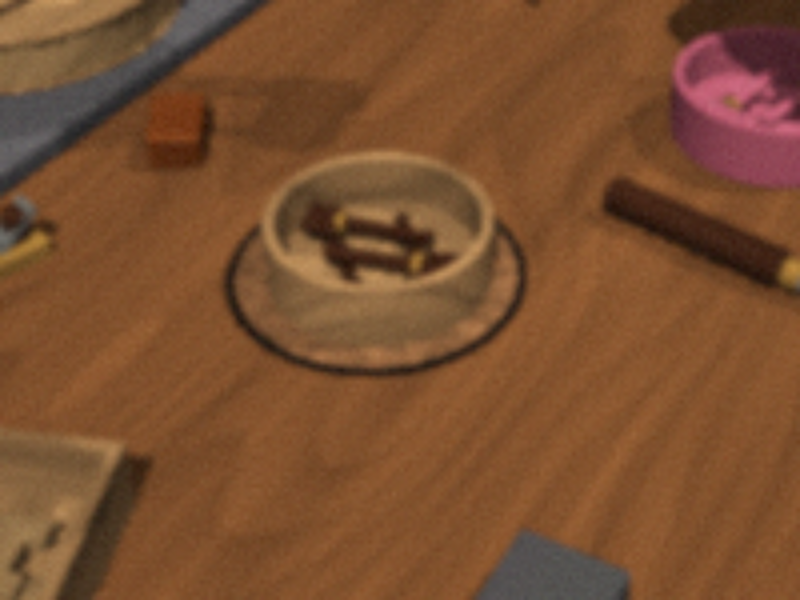

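View pics/s5.png

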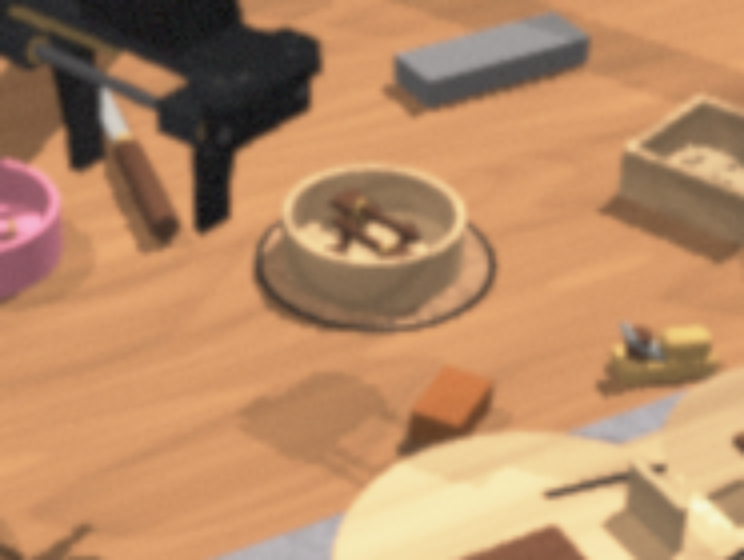

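In the side crop the dish rim centre is at (379,222) and in the scene crop at (374,215). The dish stands inside the mat rim in both views. I'll check the numbers.

```bash
python3 - <<'E'
from h import *
c=cap('side'); a=ray(c,274.7,235,.038); m=ray(c,274.1,248.5)
c=cap('scene'); b=ray(c,303.6,203.5,.038); n=ray(c,304,215)
d1,d2=a-m,b-n; print(a,m,d1[:2],b,n,d2[:2])
if max(np.hypot(*d1[:2]),np.hypot(*d2[:2]))<.013: print(r.finish_job())
E
```

```text
[ 0.50281715 -0.02806621  0.038     ] [ 0.50656708 -0.02945065  0.        ] [-0.00374993  0.00138444] [ 0.51038183 -0.02939351  0.038     ] [ 0.5090421  -0.02619499  0.        ] [ 0.00133973 -0.00319852]
the job is handed in; nothing more can be done
None
```

The dish stands wholly on the cork mat, about 4 mm off its centre by two camera views, with the tray never touched, and the job is handed in; no verdict was returned.

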